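Stop the parts washer and take off its lid to dry

TASK

The wash is finished: on the washer's sloping panel press the red key (stop), then the yellow key (drain), then the blue key (dry), each all the way down and let up again, and never press the green one. Then lift the steel lid off the tank by its black knob and set it gently, knob up and flat, inside the blue drip tray, and let go of it. Do not bump the light bar over the tank, do not let the lid drop, and leave the red booster pack, spray can, mug and screwdriver where they are.

Things in the scene. Friction and masses are not known exactly. Their poses are not given: they have to be found in the camera images.
- washer: Grey parts washer, fixed on the bench. Housing 160 (x) x 190 (y) x 100 mm high with a round steel tank in its top: rim 105 mm above the bench, outer diameter 140, inner diameter 132 mm. Origin: on the bench, under the middle of the tank. Its -x side carries the sloping key panel and faces the robot; yaw within 0.15 rad.
- panel_mid (a point): Middle of the washer's flat key panel, 123 mm towards the washer's -x, 70 mm up. Axes as the washer's. The panel (100 mm long, 190 wide) falls towards -x at 30 degrees from level; its normal in these axes is (-0.5, 0, 0.866). Four round keys stand in a row along y on its middle line, 42 mm apart, in an order that changes from start to start.
- red_key_top (a point): Middle of the top face of the red key (stop). Key 24 mm across in a grey collar 40 mm across, pressed along the panel normal, its top 10 mm above the collar when up and 4 mm when fully down. This point moves with the key.
- yellow_key_top (a point): Middle of the top face of the yellow key (drain). Key 24 mm across in a grey collar 40 mm across, pressed along the panel normal, its top 10 mm above the collar when up and 4 mm when fully down. This point moves with the key.
- blue_key_top (a point): Middle of the top face of the blue key (dry). Key 24 mm across in a grey collar 40 mm across, pressed along the panel normal, its top 10 mm above the collar when up and 4 mm when fully down. This point moves with the key.
- green_key_top (a point): Middle of the top face of the green key (start: not to be pressed). Key 24 mm across in a grey collar 40 mm across, pressed along the panel normal, its top 10 mm above the collar when up and 4 mm when fully down. This point moves with the key.
- red_key (a joint): Travel of the red key in m: 0 up, 0.006 fully down. A spring pushes it back; about 1.2 N starts it and 4 N holds it fully down; beyond that it is rigid. It counts as pressed beyond 0.0045.
- yellow_key (a joint): Travel of the yellow key in m: 0 up, 0.006 fully down. A spring pushes it back; about 1.2 N starts it and 4 N holds it fully down; beyond that it is rigid. It counts as pressed beyond 0.0045.
- blue_key (a joint): Travel of the blue key in m: 0 up, 0.006 fully down. A spring pushes it back; about 1.2 N starts it and 4 N holds it fully down; beyond that it is rigid. It counts as pressed beyond 0.0045.
- green_key (a joint): Travel of the green key in m: 0 up, 0.006 fully down. A spring pushes it back; about 1.2 N starts it and 4 N holds it fully down; beyond that it is rigid. It counts as pressed beyond 0.0045.
- lid: Loose round steel lid, 0.26 to 0.49 kg: flange 150 mm across, 5 thick; below it a skirt 120 across, 8 deep, that hangs in the tank; in the middle an upright black cylindrical knob 32 across, 42 tall. Origin: middle of the skirt's lower edge, z up through the knob; flange at z = 8 to 13 mm, knob 13 to 55 mm. It starts on the tank, origin 97 mm above the bench.
- knob_mid (a point): Point on the knob's axis, 42 mm above the lid's origin (29 mm above the flange's top, 13 mm below the knob's top): a good place to grip.
- light_bar: Aluminium light bar, fixed, 40 (x) x 340 (y) x 22 mm, underside 300 mm up, on two posts (16 mm across, feet 44 mm) at its y = -150 and +150 mm. It runs along the washer's y right above the knob, so an upright tool cannot come down on the knob: lean in from the robot's side, 35 to 45 degrees from vertical. Origin: on the bench under its middle.
- bar_under (a point): Middle of the bar's underside, 300 mm above the bench.
- tray: Low square blue drip tray, fixed, 200 x 200 mm, floor 4 mm thick, rim 10 mm high and 4 mm thick. Origin: under its centre, on the bench. It stands left or right of the washer. With the lid flat in it the lid's origin is 4 mm above the tray's.
- booster: Bystander: red battery booster pack, 150 (x) x 95 (y) x 84 mm high with its black handle; origin under its centre. Stands on the other side of the washer from the tray.
- spray_can: Bystander: blue spray can with yellow label, 64 mm across, 190 mm high; origin under its centre.
- mug: Bystander: white mug, 82 mm across, 95 mm high, handle at its +y; origin under its centre.
- screwdriver: Bystander: screwdriver with orange handle, 190 mm long, lying on the bench between the robot and the washer, along its own x.
Not all that is in view belongs to the job. Several things have the shape of the lid; the one meant has the colours described above.

How it is judged:
By the outcome, as a careful person would: the job done as asked, in the order asked, and still so for the second after the job is handed in, with the robot touching nothing.
It also fails if it takes over 54 s, if anything falls off the work surface, if the arm or the gripper's body presses on something with over 40 N, if the wrist force passes 120 N, or if a joint passes its speed limit or range.

ROBOT

A 7-joint arm with a two-finger parallel gripper is mounted at the origin on the work surface. World frame = base frame: x ahead of the robot, y to its left, z up, the work surface at z = 0. Lengths are in m, angles in rad, forces in N, time in s.
With the tool pointing down it reaches from about 0.425 to 0.925 m from the base axis. Payload 6.8 kg.
Tool frame: the origin (TCP) lies at the very end of the fingers, on their centre line; the grasp point (between the pads) lies 19 mm behind it; z points along the fingers, y is the line along which they close (so a half turn about z gives the same grasp; the last joint's range is limited). The gripper opens to 85 mm and grips with 20 to 120 N. Pads are 22 mm wide; open, the fingers measure 114 mm over their backs; the gripper's body (76 mm by 85 mm) begins 54 mm behind the grasp point. The pads swing forward as they close: fully open they stand 13 mm farther back than shut.
Start: joints at [-1.294, 0.477, 0.022, 1.555, -0.011, 1.109, -0.083], TCP at [0.253, 0.626, 0.231] pointing down, gripper open.
Joint ranges: [-2.96, 2.96], [-0.34, 2.1], [-1.41, 1.46], [0.24, 2.44], [-1.37, 4.51], [0.17, 1.92], [-2.96, 2.96]. Speed limits (rad/s): [2.39, 2.39, 3.14, 3.14, 3.14, 3.14, 3.14].

INTERFACE

Orientations are given as a unit quaternion [w, x, y, z].
In Python, from station import * gives the robot as it stands.
- The arm moves only by the tool jog_arm, never from a script. Its argument "moves" is one flat list of numbers, 7 for each row, row after row: the shift along the tool's x, y, z normalised to -1 to 1, where 1 is 20 mm, then the turn, a rotation vector about the tool's x, y, z normalised to -1 to 1, where 1 is 4 degrees, then the opening, from 0 (shut) to 1 (fully open). In form: [x, y, z, rx, ry, rz, claw, x, y, z, rx, ry, rz, claw, ...]. A call has exactly 8 rows; each row shifts and turns the commanded pose from where the row before left it, along the tool's axes as they then stand; what a row does not reach is not made up. A row lasts 1/12 s, in which the tool goes at most 41.7 mm and 7.16 degrees, less where a joint would pass 70% of its speed; a pose out of reach is approached as far as the arm can. A call with a number of a shift or a turn outside -1 to 1 is refused whole. A call with a gripper value outside its range is refused whole. The fingers move at their own pace and stop on an object; "grip_force" is the grip in N (left out, the last holds). Time passes only in rows, so rows that do not move let the fingers close, or fill a call up. It gives the time, the measured TCP pose, the force, the opening and the grip force at its end, in the units of the state.
- get_obs(): the state, without advancing time (a new reading comes with each control period).
- read_camera(name): name is "side" or "top"; returns a dict with "color" (384x512x3 uint8, blue, green, red), "fx", "fy", "cx", "cy" (pixels), "rvec" (rotation vector, rad) and "tvec" (3), from world to camera coordinates, as OpenCV has them. Camera axes: x right, y down, z forward; pixel columns grow to the right and rows downward; lengths in m; the calibration is good to about 2 mm. A picture is of the moment at which its call begins. There is no depth.
- hand_in(): hands the job in; it is judged then, once.
The state is a dict: "t": time; "q": joint angles; "joint_vel": joint speeds; "joint_torque": joint torques, N m; "eef_pos": TCP position; "tool_rot": TCP orientation; "contact_force": force on the tool from outside, world axes, zero at the start; "torque": the same for the moment, N m; "gripper_width": opening from 0.0 (shut) to 1.0 (fully open); "grasp_force": force on a finger pad.
Only numpy, scipy, OpenCV 4.12 (cv2) and the standard library are available. Lean on these libraries where they do the work, as an engineer would, in place of code of your own. Each camera call takes 0.05 s, during which the arm holds its last target. There are 200 camera calls.

## Working session

There is one attempt and no reset: what is moved stays moved. The work goes in short steps, Python scripts to look and compute and a tool call to move; the robot and the scene stay as the last step left them, time stands still between calls to the robot, and variables do not carry over. Pictures are saved under pics/ and viewed, at most 10 in all, crops included, and the job is handed in when it is done.

Besides the shell and the picture viewer there is one more tool, called after ">>>" as name(argument=value, ...) on one line, values as JSON. jog_arm: Moves the arm, as the interface text tells. Scaled input: -1 to 1 covers 20 mm each way for a shift and 4 degrees each way for a turn. Its arguments: {"type":"object","properties":{"moves":{"type":"array"},"grip_force":{"type":"number"}},"required":["moves"]}

```bash
ls; mkdir -p pics; python3 - <<'E'
from station import *
import cv2,numpy as np
o=get_obs();print({k:np.round(v,3) for k,v in o.items()})
for n in ("side","top"):
    c=read_camera(n);cv2.imwrite(f"pics/{n}0.png",c["color"])
    R=cv2.Rodrigues(np.array(c["rvec"]))[0];print(n,c["fx"],c["cx"],c["cy"],-R.T@np.array(c["tvec"]),R.round(2).tolist())
E
```

```text
pics
{'t': np.float64(0.0), 'q': array([-1.294,  0.478,  0.022,  1.556, -0.011,  1.109, -0.083]), 'joint_vel': array([-0.001,  0.001,  0.   , -0.001, -0.001, -0.   , -0.002]), 'joint_torque': array([ 0.0000e+00, -5.9646e+01,  1.6080e+00, -2.8120e+01,  1.2000e-02,
        9.0000e-03,  0.0000e+00]), 'eef_pos': array([0.253, 0.625, 0.23 ]), 'tool_rot': array([-0.   ,  0.191,  0.982, -0.001]), 'contact_force': array([0.168, 0.02 , 0.041]), 'torque': array([-0.022, -0.031,  0.02 ]), 'grasp_force': np.float64(0.0), 'gripper_width': np.float64(1.001)}
side 415.87529992578743 256.3625041906282 192.8209676904655 [ 0.0834021  -0.70410528  0.81347275] [[0.83, -0.56, -0.0], [-0.33, -0.48, -0.81], [0.45, 0.67, -0.58]]
top 443.51748492063297 265.4571490642973 191.63968603417692 [ 0.34999158 -0.0020551   1.3276956 ] [[0.02, -1.0, -0.0], [-0.99, -0.02, -0.17], [0.17, 0.0, -0.99]]
```

View pics/side0.png

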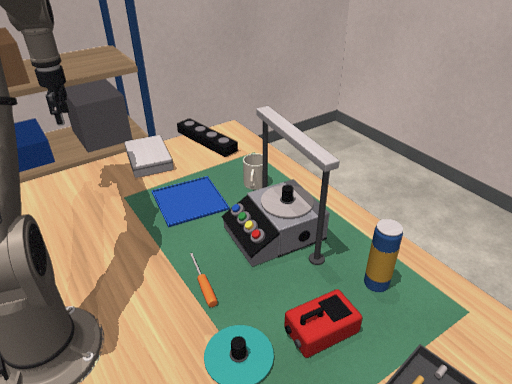

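View pics/top0.png

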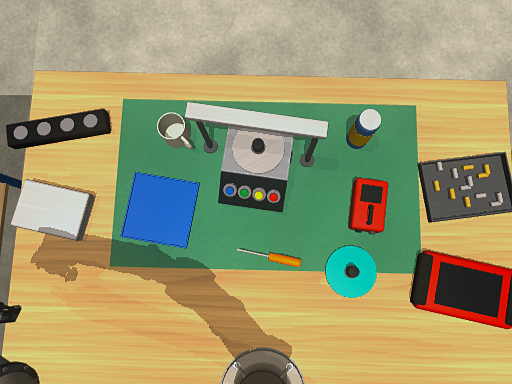

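The steel lid with the black knob is on the tank, at top (258,145) and side (288,195). The teal lid at top (352,271) and side (238,350) is a decoy. From +y the keys run blue (230,190), green (244,192), yellow (259,196), red (273,197). The blue tray is on the left at (160,210).

```bash
cat > h.py <<'E'
import cv2,numpy as np
from station import *
from scipy.spatial.transform import Rotation as Ro
class Cam:
    def __init__(s,n,img=None):
        c=read_camera(n);s.im=c["color"];s.hsv=cv2.cvtColor(s.im,cv2.COLOR_BGR2HSV)
        s.K=np.array([[c["fx"],0,c["cx"]],[0,c["fy"],c["cy"]],[0,0,1]])
        s.R=cv2.Rodrigues(np.array(c["rvec"],float))[0];s.t=np.array(c["tvec"],float).ravel();s.C=-s.R.T@s.t
    def ray(s,p):
        d=s.R.T@np.linalg.inv(s.K)@[p[0],p[1],1];return d/np.linalg.norm(d)
    def plane(s,p,z):
        d=s.ray(p);return s.C+d*(z-s.C[2])/d[2]
    def px(s,X):
        v=s.K@(s.R@np.asarray(X)+s.t);return v[:2]/v[2]
    def blobs(s,lo,hi,box,mina=10):
        x0,y0,x1,y1=box;m=np.zeros(s.im.shape[:2],np.uint8)
        m[y0:y1,x0:x1]=cv2.inRange(s.hsv,lo,hi)[y0:y1,x0:x1]
        n,l,st,ce=cv2.connectedComponentsWithStats(m)
        return [(int(st[i,4]),ce[i],l==i) for i in sorted(range(1,n),key=lambda i:-st[i,4]) if st[i,4]>=mina]
def tri(c1,p1,c2,p2):
    d1,d2=c1.ray(p1),c2.ray(p2)
    A=np.stack([d1,-d2],1);s,_,_,_=np.linalg.lstsq(A,c2.C-c1.C,rcond=None)
    a,b=c1.C+s[0]*d1,c2.C+s[1]*d2
    return (a+b)/2,np.linalg.norm(a-b)
E
python3 - <<'E'
from h import *
S,T=Cam("side"),Cam("top")
rng={'red':((0,150,120),(8,255,255)),'yellow':((22,130,120),(35,255,255)),'blue':((100,150,80),(125,255,255)),'green':((50,120,90),(75,255,255))}
for k,(lo,hi) in rng.items():
    a=S.blobs(lo,hi,(228,198,268,246),6);b=T.blobs(lo,hi,(220,175,285,210),6)
    print(k,[(x[0],x[1].round(1)) for x in a[:2]],[(x[0],x[1].round(1)) for x in b[:2]])
    if a and b: print(*[np.round(v,4) for v in tri(S,a[0][1],T,b[0][1])])
# knob
a=S.blobs((0,0,0),(180,255,60),(270,178,305,205))[0];b=T.blobs((0,0,0),(180,255,60),(245,130,275,160))[0]
ys,xs=np.where(a[2]);print('knob side',a[:2],xs.min(),xs.max(),ys.min(),ys.max())
ys,xs=np.where(b[2]);print('knob top',b[:2],xs.min(),xs.max(),ys.min(),ys.max())
print(tri(S,a[1],T,b[1]))
# tray
b=T.blobs((105,150,60),(125,255,255),(110,160,210,255))[0]
r=cv2.minAreaRect(cv2.findNonZero(b[2].astype(np.uint8)));print('tray',r)
print([T.plane(p,0.008).round(3) for p in cv2.boxPoints(r)],T.plane(r[0],0.008))
b=S.blobs((105,150,60),(125,255,255),(145,170,235,230))[0]
r=cv2.minAreaRect(cv2.findNonZero(b[2].astype(np.uint8)));print('trayS',S.plane(b[1],0.006))
# bar
v=cv2.cvtColor(T.im,cv2.COLOR_BGR2GRAY)
b=T.blobs((0,0,150),(180,40,255),(180,98,332,142),50)[0];print('bar',b[0]);r=cv2.minAreaRect(cv2.findNonZero(b[2].astype(np.uint8)));print(r,[T.plane(p,0.322).round(3) for p in cv2.boxPoints(r)],T.plane(r[0],.322))
u=cv2.resize(T.im[95:225,175:345],None,fx=4,fy=4,interpolation=cv2.INTER_CUBIC)
w=cv2.resize(S.im[95:275,215:350],None,fx=3,fy=3,interpolation=cv2.INTER_CUBIC)
cv2.imwrite('pics/crop1.png',cv2.resize(np.vstack([cv2.resize(u,(680,520))]),None,fx=1,fy=1));cv2.imwrite('pics/crop2.png',w)
E
```

```text
red [(46, array([255.3, 233. ]))] [(47, array([272.9, 197.1]))]
[ 0.5441 -0.0179  0.0871] 0.0003
yellow [(43, array([247.9, 224.2]))] [(54, array([258.4, 194.7]))]
[0.549  0.0237 0.0865] 0.0021
blue [(43, array([235.5, 207.5]))] [(48, array([229.2, 190.4]))]
[0.5602 0.1066 0.0856] 0.0006
green [(38, array([241.4, 215.2]))] [(151, array([234.6, 207.3])), (49, array([243.7, 192.8]))]
[0.5342 0.079  0.0831] 0.0475
knob side (191, array([287.18848168, 193.95287958])) 282 293 185 203
knob top (134, array([257.64925373, 145.10447761])) 252 263 138 152
(array([0.68337145, 0.02835123, 0.12903473]), np.float64(0.00015360138199403068))
tray ((159.5, 209.49998474121094), (67.07171630859375, 67.85617065429688), 11.309932708740234)
[array([0.428, 0.432, 0.008]), array([0.63 , 0.408, 0.008]), array([0.595, 0.206, 0.008]), array([0.394, 0.235, 0.008])] [0.51046848 0.32003491 0.008     ]
trayS [0.50700218 0.31206045 0.006     ]
bar 2236
((256.277587890625, 118.99214172363281), (142.83071899414062, 15.866195678710938), 8.035709381103516) [array([0.694, 0.199, 0.322]), array([0.733, 0.195, 0.322]), array([ 0.692, -0.141,  0.322]), array([ 0.654, -0.136,  0.322])] [0.69329711 0.02850119 0.322     ]
```

View pics/crop1.png

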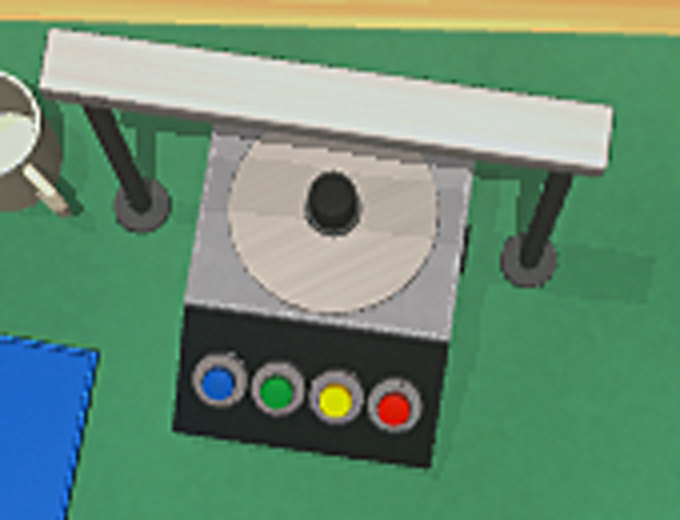

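Crop 1 confirms the steel lid with the black knob under the bar, and the key order from +y: blue, green, yellow, red. The key row gives a washer yaw of about -0.126 rad. The washer origin derived from the keys agrees with the knob at (0.683, 0.028).

```bash
cat > p.py <<'E'
from h import *
from scipy.spatial.transform import Rotation as Ro
from scipy.linalg import fractional_matrix_power as fmp
YAW=-0.126
W=np.array([[np.cos(YAW),-np.sin(YAW),0],[np.sin(YAW),np.cos(YAW),0],[0,0,1]])
NRM=W@[-.5,0,.8660254]
mid=np.array([.5517,.0442,.0864])
KEY={k:mid+W@[0,s,0] for k,s in (('red',-.063),('yellow',-.021),('green',.021),('blue',.063))}
KNOB=np.array([.6834,.0282,.139]);TRAY=np.array([.509,.318,0])
def tool(tilt,yaw=YAW):
    Wy=Ro.from_euler('z',yaw).as_matrix();a=np.radians(tilt)
    z=Wy@[np.sin(a),0,-np.cos(a)];y=Wy@[0,1,0];return np.stack([np.cross(y,z),y,z],1)
def now():
    o=get_obs();w,x,y,z=o["tool_rot"];T=np.eye(4);T[:3,:3]=Ro.from_quat([x,y,z,w]).as_matrix();T[:3,3]=o["eef_pos"];return T,o
def plan(p,R,N,T0=None):
    T1=np.eye(4);T1[:3,:3]=R;T1[:3,3]=p
    if T0 is None:T0,o=now();print('t',round(float(o['t']),2),'pos',T0[:3,3].round(4),'F',np.round(o['contact_force'],2),'w',round(float(o['gripper_width']),3))
    D=np.linalg.inv(T0)@T1
    S=np.real(fmp(D,1/N))
    print(N,'rows of',(S[:3,3]/.02).round(3).tolist(),(np.degrees(Ro.from_matrix(S[:3,:3]).as_rotvec())/4).round(3).tolist())
    return T1
E
python3 - <<'E'
from p import *
T=plan(KEY['red']+.05*NRM+[-.0,0,.03],tool(30),40)
print(KEY)
E
```

```text
t 0.2 pos [0.2533 0.6253 0.2307] F [-0.54  0.26 -0.99] w 1.002
40 rows of [-0.495, -0.693, 0.214] [-0.025, -0.186, -0.09]
{'red': array([ 0.54378299, -0.01830057,  0.0864    ]), 'yellow': array([0.549061  , 0.02336648, 0.0864    ]), 'green': array([0.554339  , 0.06503352, 0.0864    ]), 'blue': array([0.55961701, 0.10670057, 0.0864    ])}
```

>>> jog_arm(moves=[-0.495,-0.693,0.214,-0.025,-0.186,-0.09,0,-0.495,-0.693,0.214,-0.025,-0.186,-0.09,0,-0.495,-0.693,0.214,-0.025,-0.186,-0.09,0,-0.495,-0.693,0.214,-0.025,-0.186,-0.09,0,-0.495,-0.693,0.214,-0.025,-0.186,-0.09,0,-0.495,-0.693,0.214,-0.025,-0.186,-0.09,0,-0.495,-0.693,0.214,-0.025,-0.186,-0.09,0,-0.495,-0.693,0.214,-0.025,-0.186,-0.09,0], grip_force=60)

```text
t: 0.87
eef_pos: [0.2896, 0.4926, 0.1998]
tool_rot: [0.053, 0.166, 0.985, -0.003]
contact_force: [0.1, -0.3, -0.2]
gripper_width: 0.001
grasp_force: 0.0
```

>>> jog_arm(moves=[-0.495,-0.693,0.214,-0.025,-0.186,-0.09,0,-0.495,-0.693,0.214,-0.025,-0.186,-0.09,0,-0.495,-0.693,0.214,-0.025,-0.186,-0.09,0,-0.495,-0.693,0.214,-0.025,-0.186,-0.09,0,-0.495,-0.693,0.214,-0.025,-0.186,-0.09,0,-0.495,-0.693,0.214,-0.025,-0.186,-0.09,0,-0.495,-0.693,0.214,-0.025,-0.186,-0.09,0,-0.495,-0.693,0.214,-0.025,-0.186,-0.09,0])

```text
t: 1.53
eef_pos: [0.3351, 0.3619, 0.1764]
tool_rot: [0.105, 0.14, 0.985, -0.006]
contact_force: [0.4, 0.2, 0.2]
gripper_width: 0.003
grasp_force: 0.0
```

>>> jog_arm(moves=[-0.495,-0.693,0.214,-0.025,-0.186,-0.09,0,-0.495,-0.693,0.214,-0.025,-0.186,-0.09,0,-0.495,-0.693,0.214,-0.025,-0.186,-0.09,0,-0.495,-0.693,0.214,-0.025,-0.186,-0.09,0,-0.495,-0.693,0.214,-0.025,-0.186,-0.09,0,-0.495,-0.693,0.214,-0.025,-0.186,-0.09,0,-0.495,-0.693,0.214,-0.025,-0.186,-0.09,0,-0.495,-0.693,0.214,-0.025,-0.186,-0.09,0])

```text
t: 2.2
eef_pos: [0.3896, 0.2325, 0.1612]
tool_rot: [0.157, 0.114, 0.981, -0.009]
contact_force: [0.7, 1.0, 0.3]
gripper_width: -0.003
grasp_force: 0.0
```

```bash
python3 - <<'E'
from p import *
plan(KEY['red']+.05*NRM+[-.0,0,.03],tool(30),16)
print(now()[0].round(3),get_obs()['q'].round(2))
E
```

```text
t 2.2 pos [0.3896 0.2325 0.1612] F [0.69 0.96 0.27] w -0.003
16 rows of [-0.494, -0.689, 0.213] [-0.023, -0.186, -0.091]
[[-0.925  0.227  0.305  0.39 ]
 [ 0.222  0.974 -0.054  0.233]
 [-0.31   0.018 -0.951  0.161]
 [ 0.     0.     0.     1.   ]] [-1.08  0.11  0.22  2.31  0.44  0.61  0.12]
```

>>> jog_arm(moves=[-0.494,-0.689,0.213,-0.023,-0.186,-0.091,0,-0.494,-0.689,0.213,-0.023,-0.186,-0.091,0,-0.494,-0.689,0.213,-0.023,-0.186,-0.091,0,-0.494,-0.689,0.213,-0.023,-0.186,-0.091,0,-0.494,-0.689,0.213,-0.023,-0.186,-0.091,0,-0.494,-0.689,0.213,-0.023,-0.186,-0.091,0,-0.494,-0.689,0.213,-0.023,-0.186,-0.091,0,-0.494,-0.689,0.213,-0.023,-0.186,-0.091,0])

```text
t: 2.87
eef_pos: [0.4508, 0.1071, 0.1555]
tool_rot: [0.208, 0.088, 0.974, -0.013]
contact_force: [0.2, 0.2, -0.3]
gripper_width: 0.001
grasp_force: 0.0
```

>>> jog_arm(moves=[-0.494,-0.689,0.213,-0.023,-0.186,-0.091,0,-0.494,-0.689,0.213,-0.023,-0.186,-0.091,0,-0.494,-0.689,0.213,-0.023,-0.186,-0.091,0,-0.494,-0.689,0.213,-0.023,-0.186,-0.091,0,-0.494,-0.689,0.213,-0.023,-0.186,-0.091,0,-0.494,-0.689,0.213,-0.023,-0.186,-0.091,0,-0.494,-0.689,0.213,-0.023,-0.186,-0.091,0,-0.494,-0.689,0.213,-0.023,-0.186,-0.091,0])

```text
t: 3.53
eef_pos: [0.5173, -0.0132, 0.1595]
tool_rot: [0.257, 0.061, 0.964, -0.017]
contact_force: [-0.2, 0.4, -0.2]
gripper_width: -0.004
grasp_force: 0.0
```

```bash
python3 - <<'E'
from p import *
plan(KEY['red']+.015*NRM,tool(30),6)
print(now()[0].round(3),get_obs()['q'].round(2))
S,T=Cam("side"),Cam("top")
a=cv2.resize(S.im[60:290,140:340],None,fx=2.6,fy=2.6,interpolation=cv2.INTER_CUBIC)
cv2.imwrite('pics/s1.png',a)
E
```

```text
t 3.53 pos [ 0.5173 -0.0132  0.1595] F [-0.23  0.36 -0.24] w -0.004
6 rows of [0.11, -0.014, 0.514] [-0.003, -0.004, -0.001]
[[-0.86   0.127  0.494  0.517]
 [ 0.109  0.992 -0.064 -0.013]
 [-0.498 -0.001 -0.867  0.159]
 [ 0.     0.     0.     1.   ]] [-0.5   0.13  0.32  2.4   0.74  0.17  0.56]
```

View pics/s1.png

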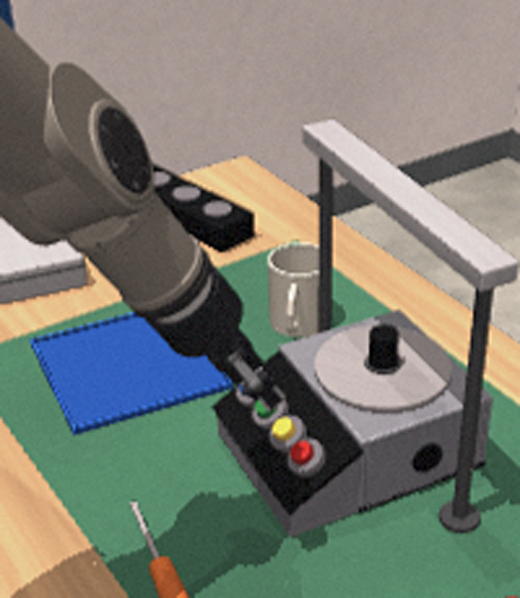

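The picture shows the closed gripper leaning in above the key panel, clear of the bar, with the yellow and red keys at (285,430) and (302,452). Joint 6 is near its limit, so I'll approach in short steps.

>>> jog_arm(moves=[0.08,-0.01,0.385,0,0,0,0,0.08,-0.01,0.385,0,0,0,0,0.08,-0.01,0.385,0,0,0,0,0.08,-0.01,0.385,0,0,0,0,0.08,-0.01,0.385,0,0,0,0,0.08,-0.01,0.385,0,0,0,0,0.08,-0.01,0.385,0,0,0,0,0.08,-0.01,0.385,0,0,0,0])

```text
t: 4.3
eef_pos: [0.5357, -0.015, 0.1004]
tool_rot: [0.257, 0.06, 0.964, -0.016]
contact_force: [-0.0, 0.2, 1.2]
gripper_width: 0.003
grasp_force: 0.0
```

```bash
python3 - <<'E'
from p import *
plan(KEY['red']+.003*NRM,tool(30),4)
print(now()[0].round(3),get_obs()['q'].round(2))
E
```

```text
t 4.3 pos [ 0.5357 -0.015   0.1004] F [-0.03  0.21  1.18] w 0.003
4 rows of [-0.004, -0.029, 0.167] [-0.001, -0.012, 0.003]
[[-0.861  0.125  0.493  0.536]
 [ 0.108  0.992 -0.063 -0.015]
 [-0.497 -0.001 -0.868  0.1  ]
 [ 0.     0.     0.     1.   ]] [-0.07  0.3  -0.13  2.37  1.72  0.19 -0.41]
```

>>> jog_arm(moves=[0,-0.03,0.17,0,0,0,0,0,-0.03,0.17,0,0,0,0,0,-0.03,0.17,0,0,0,0,0,-0.03,0.17,0,0,0,0,0,0,0.1,0,0,0,0,0,0,0.1,0,0,0,0,0,0,0.1,0,0,0,0,0,0,0,0,0,0,0])

```text
t: 4.97
eef_pos: [0.5449, -0.0187, 0.0838]
tool_rot: [0.257, 0.061, 0.964, -0.016]
contact_force: [-6.5, 2.0, 6.3]
gripper_width: -0.001
grasp_force: 4.6
```

```bash
python3 - <<'E'
from p import *
plan(KEY['red'],tool(30),1);T,o=now();print('gap along normal mm',(T[:3,3]-KEY['red'])@NRM*1e3,'Fn',o['contact_force']@NRM)
print(get_obs()['q'].round(2))
E
```

```text
t 4.97 pos [ 0.5449 -0.0187  0.0838] F [-6.49  2.01  6.26] w -0.001
1 rows of [-0.014, 0.011, -0.141] [-0.002, -0.047, 0.006]
gap along normal mm -2.8165429102536312 Fn 8.769937637234335
[ 0.01  0.35 -0.2   2.36  1.87  0.22 -0.54]
```

>>> jog_arm(moves=[0,0,0.025,0,0,0,0,0,0,0,0,0,0,0,0,0,-0.075,0,0,0,0,0,0,-0.1,0,0,0,0,0,0,0,0,0,0,0,0,0,0,0,0,0,0,0,0,0,0,0,0,0,0,0,0,0,0,0,0])

```text
t: 5.63
eef_pos: [0.544, -0.0193, 0.0865]
tool_rot: [0.257, 0.061, 0.964, -0.017]
contact_force: [-2.9, 1.4, 2.0]
gripper_width: 0.001
grasp_force: 1.3
```

```bash
python3 - <<'E'
from p import *
T,o=now();print('gap along normal mm',(T[:3,3]-KEY['red'])@NRM*1e3,'F',o['contact_force'],'Fn',o['contact_force']@NRM)
E
```

```text
gap along normal mm -0.11539491528251639 F [-2.90044926  1.39102506  1.96799563] Fn 3.23046505222114
```

The retract behaves like the spring: about 3.2 N after backing off 2.7 mm. So red was fully down, and the key tops sit about 3.5 mm higher than I estimated. Next is yellow.

>>> jog_arm(moves=[0,0,-0.4,0,0,0,0,0,0,-0.4,0,0,0,0,0,0.54,0,0,0,0,0,0,0.54,0,0,0,0,0,0,0.54,0,0,0,0,0,0,0.54,0,0,0,0,0,0,0,0.1,0,0,0,0,0,0,0,0,0,0,0])

```text
t: 6.3
eef_pos: [0.5428, 0.024, 0.0983]
tool_rot: [0.257, 0.061, 0.964, -0.017]
contact_force: [-0.1, 0.1, 0.5]
gripper_width: -0.002
grasp_force: 0.0
```

```bash
python3 - <<'E'
from p import *
plan(KEY['yellow']-.003*NRM,tool(30),6);T,o=now();print('gap along normal mm',(T[:3,3]-KEY['yellow'])@NRM*1e3,'Fn',o['contact_force']@NRM)
E
```

```text
t 6.3 pos [0.5428 0.024  0.0983] F [-0.13  0.07  0.49] w -0.002
6 rows of [0.004, 0.001, 0.137] [-0.005, -0.006, -0.002]
gap along normal mm 13.47722373531372 Fn 0.4942343851225191
```

>>> jog_arm(moves=[0,0,0.2,0,0,0,0,0,0,0.2,0,0,0,0,0,0,0.15,0,0,0,0,0,0,0.1,0,0,0,0,0,0,0.1,0,0,0,0,0,0,0.08,0,0,0,0,0,0,0.03,0,0,0,0,0,0,0,0,0,0,0])

```text
t: 6.97
eef_pos: [0.5506, 0.0218, 0.0841]
tool_rot: [0.257, 0.062, 0.964, -0.018]
contact_force: [-7.2, -1.6, 13.6]
gripper_width: 0.004
grasp_force: 7.4
```

```bash
python3 - <<'E'
from p import *
T,o=now();print('gap along normal mm',(T[:3,3]-KEY['yellow'])@NRM*1e3,'F',o['contact_force'],'Fn',o['contact_force']@NRM)
S=Cam("side");cv2.imwrite('pics/s2.png',cv2.resize(S.im[170:270,190:300],None,fx=5,fy=5,interpolation=cv2.INTER_CUBIC))
E
```

```text
gap along normal mm -2.83745570531264 F [-7.22569648 -1.58707179 13.62647846] Fn 15.285362655263881
```

View pics/s2.png

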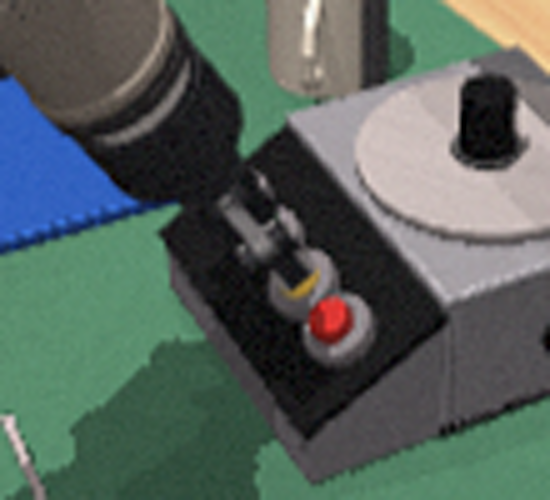

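The picture shows the fingers on the yellow key, pushed into its collar at (300,285), with red back up at (330,320). The 15 N reading confirms full travel. I'll retract, pass high over green and go to blue.

>>> jog_arm(moves=[0,0,-0.6,0,0,0,0,0,0,-0.6,0,0,0,0,0,0,-0.3,0,0,0,0,0,0.85,0,0,0,0,0,0,0.85,0,0,0,0,0,0,0.85,0,0,0,0,0,0,0.85,0,0,0,0,0,0,0.85,0,0,0,0,0])

```text
t: 7.68
eef_pos: [0.547, 0.1104, 0.1097]
tool_rot: [0.257, 0.061, 0.964, -0.017]
contact_force: [-0.3, 0.3, 0.2]
gripper_width: 0.003
grasp_force: 0.0
```

```bash
python3 - <<'E'
from p import *
plan(KEY['blue']-.003*NRM,tool(30),6);T,o=now();print('gap along normal mm',(T[:3,3]-KEY['blue'])@NRM*1e3,'Fn',o['contact_force']@NRM,o['q'].round(2))
E
```

```text
t 7.68 pos [0.547  0.1104 0.1097] F [-0.25  0.3   0.21] w 0.003
6 rows of [0.003, -0.017, 0.247] [-0.002, -0.007, -0.002]
gap along normal mm 26.62527235432882 Fn 0.32729671486010997 [-0.27  0.32 -0.24  2.29  1.34  0.38 -0.28]
```

>>> jog_arm(moves=[0,-0.05,0.3,0,0,0,0,0,-0.05,0.3,0,0,0,0,0,0,0.25,0,0,0,0,0,0,0.2,0,0,0,0,0,0,0.15,0,0,0,0,0,0,0.12,0,0,0,0,0,0,0.1,0,0,0,0,0,0,0.05,0,0,0,0])

```text
t: 8.35
eef_pos: [0.5611, 0.1057, 0.0841]
tool_rot: [0.257, 0.061, 0.964, -0.017]
contact_force: [-10.3, 0.8, 15.2]
gripper_width: 0.001
grasp_force: 9.3
```

```bash
python3 - <<'E'
from p import *
T,o=now();print('gap along normal mm',(T[:3,3]-KEY['blue'])@NRM*1e3,'F',o['contact_force'],'Fn',o['contact_force']@NRM)
E
```

```text
gap along normal mm -2.776131383488856 F [-10.34019455   0.82795031  15.22191809] Fn 18.363701971046115
```

>>> jog_arm(moves=[0,0,-0.6,0,0,0,0,0,0,-0.8,0,0,0,0,0,0,-0.8,0,0,0,0.3,0,0,-0.8,0,0,0,1,0,0,0,0,0,0,1,0,0,0,0,0,0,1,0,0,0,0,0,0,1,0,0,0,0,0,0,1])

```text
t: 9.02
eef_pos: [0.5316, 0.109, 0.1354]
tool_rot: [0.257, 0.062, 0.964, -0.017]
contact_force: [0.6, -0.7, 0.7]
gripper_width: 0.844
grasp_force: 0.0
```

```bash
python3 - <<'E'
from p import *
R=tool(40);z=R[:,2]
T1=plan(KNOB+(.018-.085)*z,R,16);print(T1[:3,3])
T,o=now();print(o['q'].round(2))
plan(KNOB+.018*z,R,8,T1)
S,Tp=Cam("side"),Cam("top")
cv2.imwrite('pics/t2.png',np.hstack([cv2.resize(Tp.im[90:220,170:300],(400,400)),cv2.resize(S.im[150:260,200:310],(400,400))]))
E
```

```text
t 9.02 pos [0.5316 0.109  0.1354] F [ 0.61 -0.69  0.67] w 0.844
16 rows of [-0.401, -0.191, 0.068] [-0.002, -0.16, -0.001]
[0.64067464 0.03361207 0.19032498]
[-0.26  0.25 -0.27  2.31  1.18  0.39 -0.13]
8 rows of [-0.0, 0.0, 0.531] [0.0, -0.0, 0.0]
```

View pics/t2.png

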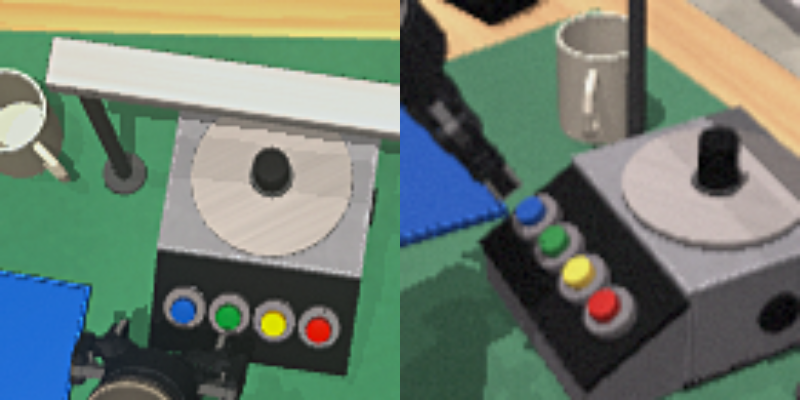

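All four keys are back up, and the gripper is open and clear of the panel. Next is the pre-grasp pose in front of the knob.

>>> jog_arm(moves=[-0.401,-0.191,0.068,-0.002,-0.16,0,1,-0.401,-0.191,0.068,-0.002,-0.16,0,1,-0.401,-0.191,0.068,-0.002,-0.16,0,1,-0.401,-0.191,0.068,-0.002,-0.16,0,1,-0.401,-0.191,0.068,-0.002,-0.16,0,1,-0.401,-0.191,0.068,-0.002,-0.16,0,1,-0.401,-0.191,0.068,-0.002,-0.16,0,1,-0.401,-0.191,0.068,-0.002,-0.16,0,1])

```text
t: 9.78
eef_pos: [0.5881, 0.0708, 0.1614]
tool_rot: [0.3, 0.061, 0.952, -0.019]
contact_force: [0.0, 0.0, 0.9]
gripper_width: 0.998
grasp_force: 0.0
```

>>> jog_arm(moves=[-0.401,-0.191,0.068,-0.002,-0.16,0,1,-0.401,-0.191,0.068,-0.002,-0.16,0,1,-0.401,-0.191,0.068,-0.002,-0.16,0,1,-0.401,-0.191,0.068,-0.002,-0.16,0,1,-0.401,-0.191,0.068,-0.002,-0.16,0,1,-0.401,-0.191,0.068,-0.002,-0.16,0,1,-0.401,-0.191,0.068,-0.002,-0.16,0,1,-0.401,-0.191,0.068,-0.002,-0.16,0,1])

```text
t: 10.45
eef_pos: [0.6413, 0.0333, 0.1915]
tool_rot: [0.342, 0.06, 0.937, -0.021]
contact_force: [-0.3, 0.7, 0.5]
gripper_width: 1.002
grasp_force: 0.0
```

```bash
python3 - <<'E'
from p import *
R=tool(40);z=R[:,2]
plan(KNOB+.018*z,R,8)
T,o=now();print(o['q'].round(2),T[:3,:3].round(3))
S,Tp=Cam("side"),Cam("top")
cv2.imwrite('pics/t3.png',np.hstack([cv2.resize(Tp.im[90:220,190:320],(400,400)),cv2.resize(S.im[100:240,210:350],(400,400))]))
E
```

```text
t 10.45 pos [0.6413 0.0333 0.1915] F [-0.3   0.66  0.48] w 1.002
8 rows of [0.009, 0.001, 0.534] [0.001, 0.004, -0.002]
[-0.15  0.26 -0.14  2.21  1.52  0.29 -0.26] [[-0.758  0.126  0.64 ]
 [ 0.097  0.992 -0.08 ]
 [-0.645  0.001 -0.764]]
```

View pics/t3.png

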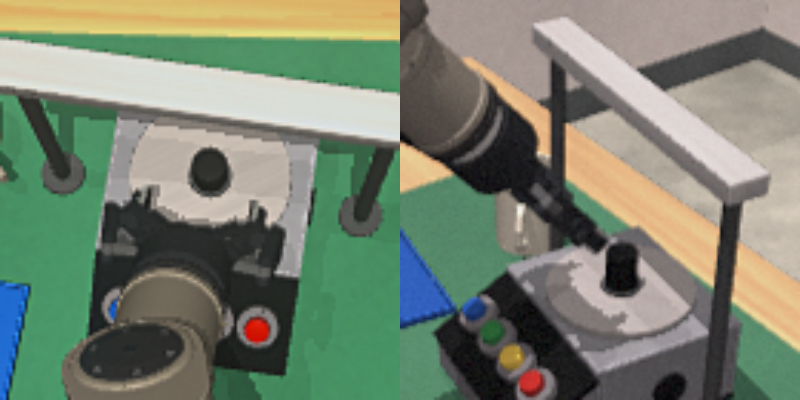

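The open fingers straddle the knob's line and the arm is clear of the bar. In the top half the fingers are at (147,195) and (260,205) and the knob at (210,172). Advancing.

>>> jog_arm(moves=[0.01,0,0.6,0,0,0,1,0.01,0,0.6,0,0,0,1,0.01,0,0.6,0,0,0,1,0.01,0,0.6,0,0,0,1,0.01,0,0.6,0,0,0,1,0.01,0,0.6,0,0,0,1,0.01,0,0.6,0,0,0,1,0,0,0.07,0,0,0,1])

```text
t: 11.22
eef_pos: [0.6942, 0.0269, 0.123]
tool_rot: [0.341, 0.06, 0.938, -0.021]
contact_force: [-0.5, 0.5, -0.6]
gripper_width: 0.996
grasp_force: 0.0
```

```bash
python3 - <<'E'
from p import *
R=tool(40);z=R[:,2]
plan(KNOB+.018*z,R,1)
S,Tp=Cam("side"),Cam("top")
cv2.imwrite('pics/t4.png',np.hstack([cv2.resize(Tp.im[90:220,190:320],(400,400)),cv2.resize(S.im[100:240,210:350],(400,400))]))
E
```

```text
t 11.22 pos [0.6942 0.0269 0.123 ] F [-0.48  0.52 -0.59] w 0.996
1 rows of [-0.095, -0.006, -0.062] [0.005, -0.01, -0.014]
```

View pics/t4.png

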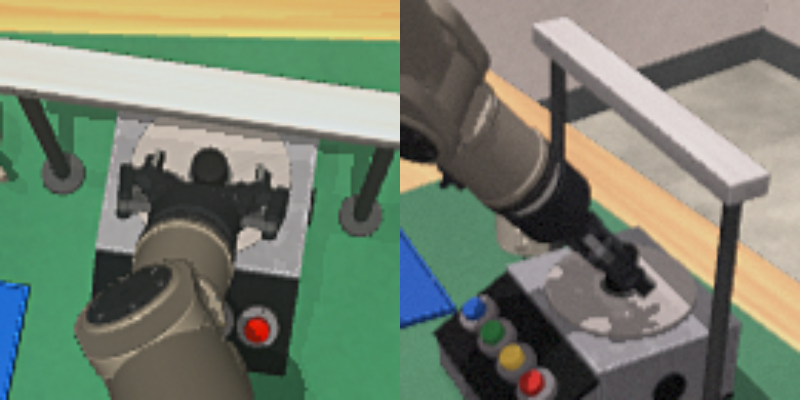

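The fingers stand either side of the knob, at (152,165) and (263,180) with the knob at (210,165). The bar is still clear. I'll raise the tool 2 mm, then close.

>>> jog_arm(moves=[-0.1,0,-0.06,0,0,0,1,0,0,0,0,0,0,0.5,0,0,0,0,0,0,0.4,0,0,0,0,0,0,0.2,0,0,0,0,0,0,0,0,0,0,0,0,0,0,0,0,0,0,0,0,0,0,0,0,0,0,0,0], grip_force=60)

```text
t: 11.98
eef_pos: [0.695, 0.0271, 0.1276]
tool_rot: [0.342, 0.059, 0.937, -0.021]
contact_force: [-4.5, -0.2, 6.3]
gripper_width: 0.358
grasp_force: 58.9
```

```bash
python3 - <<'E'
from p import *
T,o=now();print(T.round(4),o['contact_force'],o['torque'],o['gripper_width'],o['grasp_force'])
print('tool-frame for 30mm up', T[:3,:3].T@[0,0,.03]/.02, ' 110mm washer -x', T[:3,:3].T@W@[-.11,0,0]/.02)
E
```

```text
[[-0.7585  0.1259  0.6394  0.695 ]
 [ 0.097   0.992  -0.0802  0.0271]
 [-0.6444  0.0011 -0.7647  0.1276]
 [ 0.      0.      0.      1.    ]] [-4.49376156 -0.23340143  6.2960289 ] [-0.0598935   0.59341387 -0.03502704] 0.35833221223541367 58.94480109214783
tool-frame for 30mm up [-0.9666191   0.00171551 -1.14701551]  110mm washer -x [ 4.20572536e+00 -1.13914798e-03 -3.54427326e+00]
```

>>> jog_arm(moves=[-0.08,0,-0.1,0,0,0,0,-0.12,0,-0.143,0,0,0,0,-0.12,0,-0.143,0,0,0,0,-0.16,0,-0.19,0,0,0,0,-0.16,0,-0.19,0,0,0,0,-0.16,0,-0.19,0,0,0,0,-0.16,0,-0.19,0,0,0,0,0,0,0,0,0,0,0])

```text
t: 12.65
eef_pos: [0.6953, 0.0271, 0.1581]
tool_rot: [0.343, 0.06, 0.937, -0.021]
contact_force: [0.1, 0.5, -2.2]
gripper_width: 0.355
grasp_force: 59.4
```

```bash
python3 - <<'E'
from p import *
T,o=now();print(T[:3,3].round(4),o['contact_force'],o['torque'],o['gripper_width'],o['grasp_force'])
S,Tp=Cam("side"),Cam("top")
cv2.imwrite('pics/t5.png',np.hstack([cv2.resize(Tp.im[90:220,190:320],(400,400)),cv2.resize(S.im[100:240,210:350],(400,400))]))
E
```

```text
[0.6953 0.0271 0.1581] [ 0.05159976  0.53690968 -2.18183298] [0.115199   1.01269991 0.01203954] 0.35462236929804897 59.36342775821686
```

View pics/t5.png

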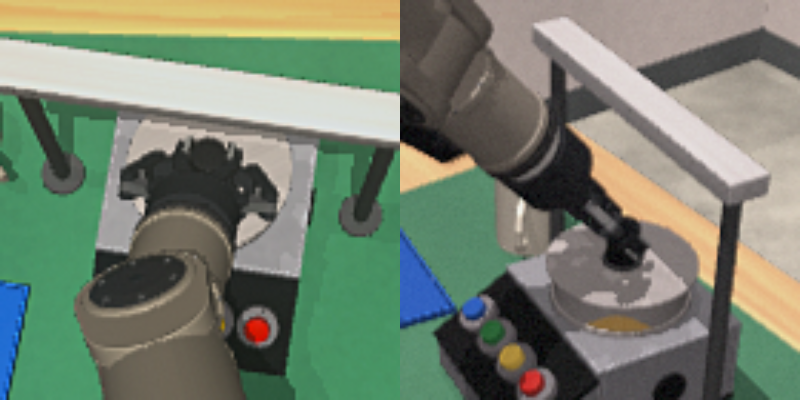

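The lid is level and clear of the tank, with the tank's inside visible at (620,322). Next I'll move it towards the robot, clear of the bar and posts.

>>> jog_arm(moves=[0.3,0,-0.25,0,0,0,0,0.5,0,-0.42,0,0,0,0,0.56,0,-0.48,0,0,0,0,0.56,0,-0.48,0,0,0,0,0.56,0,-0.48,0,0,0,0,0.56,0,-0.48,0,0,0,0,0.56,0,-0.48,0,0,0,0,0.56,0,-0.48,0,0,0,0])

```text
t: 13.42
eef_pos: [0.5848, 0.0408, 0.1572]
tool_rot: [0.342, 0.059, 0.938, -0.021]
contact_force: [0.9, 0.2, -2.5]
gripper_width: 0.354
grasp_force: 59.4
```

```bash
python3 - <<'E'
from p import *
T,o=now();print(o['q'].round(2),o['grasp_force'])
yaw=.2;h=np.array([np.cos(yaw),np.sin(yaw),0])
C=np.array([.510,.319,0])
T1=plan(C+.0125*h+[0,0,.10],tool(40,yaw),32)
for k in (.25,.5,.75):
    pass
E
```

```text
[-0.14  0.26 -0.23  2.34  1.84  0.36 -0.63] 59.446213245391846
t 13.42 pos [0.5848 0.0408 0.1572] F [ 0.89  0.18 -2.55] w 0.354
32 rows of [0.122, 0.443, 0.015] [-0.094, 0.0, -0.112]
```

```bash
python3 - <<'E'
from p import *
yaw=.2;h=np.array([np.cos(yaw),np.sin(yaw),0])
C=np.array([.510,.319,0])
T1=plan(C+.0125*h+[0,0,.157],tool(40,yaw),24);print(T1[:3,3])
E
```

```text
t 13.42 pos [0.5848 0.0408 0.1572] F [ 0.89  0.18 -2.55] w 0.354
24 rows of [0.087, 0.591, -0.072] [-0.125, 0.0, -0.149]
[0.52225083 0.32148337 0.157     ]
```

>>> jog_arm(moves=[0.087,0.591,-0.072,-0.125,0,-0.149,0,0.087,0.591,-0.072,-0.125,0,-0.149,0,0.087,0.591,-0.072,-0.125,0,-0.149,0,0.087,0.591,-0.072,-0.125,0,-0.149,0,0.087,0.591,-0.072,-0.125,0,-0.149,0,0.087,0.591,-0.072,-0.125,0,-0.149,0,0.087,0.591,-0.072,-0.125,0,-0.149,0,0.087,0.591,-0.072,-0.125,0,-0.149,0])

```text
t: 14.08
eef_pos: [0.5757, 0.1378, 0.1576]
tool_rot: [0.343, 0.008, 0.939, -0.002]
contact_force: [0.4, 0.1, -2.9]
gripper_width: 0.357
grasp_force: 59.5
```

>>> jog_arm(moves=[0.087,0.591,-0.072,-0.125,0,-0.149,0,0.087,0.591,-0.072,-0.125,0,-0.149,0,0.087,0.591,-0.072,-0.125,0,-0.149,0,0.087,0.591,-0.072,-0.125,0,-0.149,0,0.087,0.591,-0.072,-0.125,0,-0.149,0,0.087,0.591,-0.072,-0.125,0,-0.149,0,0.087,0.591,-0.072,-0.125,0,-0.149,0,0.087,0.591,-0.072,-0.125,0,-0.149,0])

```text
t: 14.75
eef_pos: [0.5546, 0.2314, 0.1576]
tool_rot: [0.342, -0.043, 0.938, 0.016]
contact_force: [-0.3, -0.9, -1.8]
gripper_width: 0.357
grasp_force: 59.5
```

>>> jog_arm(moves=[0.087,0.591,-0.072,-0.125,0,-0.149,0,0.087,0.591,-0.072,-0.125,0,-0.149,0,0.087,0.591,-0.072,-0.125,0,-0.149,0,0.087,0.591,-0.072,-0.125,0,-0.149,0,0.087,0.591,-0.072,-0.125,0,-0.149,0,0.087,0.591,-0.072,-0.125,0,-0.149,0,0.087,0.591,-0.072,-0.125,0,-0.149,0,0,0,0,0,0,0,0])

```text
t: 15.42
eef_pos: [0.5272, 0.3135, 0.1577]
tool_rot: [0.341, -0.089, 0.935, 0.034]
contact_force: [-0.7, 0.0, -3.1]
gripper_width: 0.353
grasp_force: 59.6
```

```bash
python3 - <<'E'
from p import *
T,o=now();print(o['q'].round(2),o['grasp_force'],T[:3,:3].round(3))
yaw=.2;h=np.array([np.cos(yaw),np.sin(yaw),0])
C=np.array([.510,.319,0])
T1=plan(C+.0125*h+[0,0,.060],tool(40,yaw),8)
S,Tp=Cam("side"),Cam("top")
cv2.imwrite('pics/t6.png',np.hstack([cv2.resize(Tp.im[140:270,100:230],(400,400)),cv2.resize(S.im[90:240,120:270],(400,400))]))
E
```

```text
[-0.48  0.33 -0.43  2.24  1.6   0.54 -0.52] 59.57326054573059 [[-0.752 -0.19   0.632]
 [-0.144  0.982  0.124]
 [-0.644  0.002 -0.765]]
t 15.42 pos [0.5272 0.3135 0.1577] F [-0.67  0.05 -3.11] w 0.353
8 rows of [0.409, 0.054, 0.454] [-0.007, 0.003, -0.015]
```

View pics/t6.png

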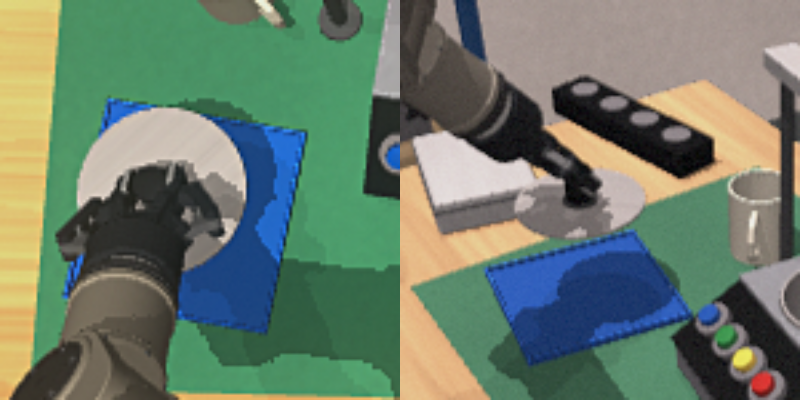

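The lid hangs level over the tray. Top half: lid centre (162,190), tray (190,215), the offset being mostly parallax from its height. Descending.

>>> jog_arm(moves=[0.409,0.054,0.454,-0.007,0.003,-0.015,0,0.409,0.054,0.454,-0.007,0.003,-0.015,0,0.409,0.054,0.454,-0.007,0.003,-0.015,0,0.409,0.054,0.454,-0.007,0.003,-0.015,0,0.409,0.054,0.454,-0.007,0.003,-0.015,0,0.409,0.054,0.454,-0.007,0.003,-0.015,0,0.409,0.054,0.454,-0.007,0.003,-0.015,0,0.409,0.054,0.454,-0.007,0.003,-0.015,0])

```text
t: 16.18
eef_pos: [0.5241, 0.3171, 0.0593]
tool_rot: [0.341, -0.091, 0.935, 0.032]
contact_force: [1.4, -0.5, -2.0]
gripper_width: 0.361
grasp_force: 59.6
```

```bash
python3 - <<'E'
from p import *
T,o=now();print(T[:3,3].round(4),o['contact_force'].round(1),o['gripper_width'],o['q'].round(2))
Tp=Cam("top")
# lid: bright low-saturation flange; fit ellipse to the hull of its visible part
m=cv2.inRange(Tp.hsv,(0,0,120),(180,60,255));m[:165]=0;m[260:]=0;m[:,:115]=0;m[:,205:]=0
n,l,st,ce=cv2.connectedComponentsWithStats(m);i=1+st[1:,4].argmax();print(st[i])
hull=cv2.convexHull(cv2.findNonZero((l==i).astype(np.uint8)))
e=cv2.minEnclosingCircle(hull);print(e);ztop=T[2,3]-.0306+.013
print('lid centre',Tp.plane(e[0],ztop).round(4),'diam px->m',2*e[1]*(1.3277-ztop)/443.5/1.0)
b=Tp.blobs((105,150,60),(125,255,255),(110,160,210,255))
pts=np.vstack([cv2.findNonZero(x[2].astype(np.uint8)) for x in b]);r=cv2.minAreaRect(pts);print('tray',r,Tp.plane(r[0],.008).round(4))
print('down per mm tool', (T[:3,:3].T@[0,0,-.001]/.02).round(4))
E
```

```text
[0.5241 0.3171 0.0593] [ 1.4 -0.5 -2. ] 0.3610623987419023 [-0.48  0.55 -0.45  2.28  1.97  0.67 -0.89]
[ 134  183   51   49 1050]
((158.59036254882812, 206.79518127441406), 25.62421226501465)
lid centre [0.5143 0.315  0.0417] diam px->m 0.14860199577636907
tray ((159.5, 209.49998474121094), (67.07171630859375, 67.85617065429688), 11.309932708740234) [0.5105 0.32   0.008 ]
down per mm tool [0.0322 0.0001 0.0383]
```

>>> jog_arm(moves=[0.129,0,0.153,0,0,0,0,0.129,0,0.153,0,0,0,0,0.129,0,0.153,0,0,0,0,0.129,0,0.153,0,0,0,0,0.129,0,0.153,0,0,0,0,0.05,0,0.055,0,0,0,0,0.032,0,0.038,0,0,0,0,0,0,0,0,0,0,0])

```text
t: 16.9
eef_pos: [0.5234, 0.3179, 0.0372]
tool_rot: [0.34, -0.092, 0.935, 0.032]
contact_force: [0.8, 0.1, -2.6]
gripper_width: 0.362
grasp_force: 59.6
```

>>> jog_arm(moves=[0.016,0,0.019,0,0,0,0,0.016,0,0.019,0,0,0,0,0.016,0,0.019,0,0,0,0,0,0,0,0,0,0,0,0,0,0,0,0,0,0,0,0,0,0,0,0,0,0,0,0,0,0,0,0,0,0,0,0,0,0,0])

```text
t: 17.57
eef_pos: [0.5234, 0.318, 0.0359]
tool_rot: [0.34, -0.092, 0.935, 0.032]
contact_force: [-0.7, 0.0, -2.5]
gripper_width: 0.353
grasp_force: 59.6
```

>>> jog_arm(moves=[0.016,0,0.019,0,0,0,0,0.016,0,0.019,0,0,0,0,0.016,0,0.019,0,0,0,0,0,0,0,0,0,0,0,0,0,0,0,0,0,0,0,0,0,0,0,0,0,0,0,0,0,0,0,0,0,0,0,0,0,0,0])

```text
t: 18.23
eef_pos: [0.5235, 0.3179, 0.0346]
tool_rot: [0.341, -0.092, 0.935, 0.032]
contact_force: [-2.8, -2.9, 4.3]
gripper_width: 0.358
grasp_force: 60.2
```

Contact at the expected height, so I'll release gently.

>>> jog_arm(moves=[0,0,0,0,0,0,0.37,0,0,0,0,0,0,0.4,0,0,0,0,0,0,0.45,0,0,0,0,0,0,0.5,0,0,0,0,0,0,0.6,0,0,0,0,0,0,0.8,0,0,0,0,0,0,1,0,0,0,0,0,0,1], grip_force=20)

```text
t: 18.9
eef_pos: [0.5234, 0.318, 0.0344]
tool_rot: [0.34, -0.092, 0.935, 0.032]
contact_force: [-0.7, 0.8, 0.4]
gripper_width: 0.989
grasp_force: 0.0
```

>>> jog_arm(moves=[0,0,0,0,0,0,1,0,0,0,0,0,0,1,0,0,-0.3,0,0,0,1,0,0,-0.5,0,0,0,1,0,0,-0.7,0,0,0,1,0,0,-0.8,0,0,0,1,0,0,-0.8,0,0,0,1,0,0,-0.8,0,0,0,1])

```text
t: 19.57
eef_pos: [0.473, 0.3082, 0.0951]
tool_rot: [0.34, -0.092, 0.935, 0.033]
contact_force: [0.7, 0.6, 0.4]
gripper_width: 1.003
grasp_force: 0.0
```

>>> jog_arm(moves=[0,0,-0.8,0,0,0,1,0,0,-0.8,0,0,0,1,-0.6,0,-0.6,0,0,0,1,-0.6,0,-0.6,0,0,0,1,-0.6,0,-0.6,0,0,0,1,-0.6,0,-0.6,0,0,0,1,0,0,0,0,0,0,1,0,0,0,0,0,0,1])

```text
t: 20.23
eef_pos: [0.4596, 0.306, 0.1877]
tool_rot: [0.342, -0.091, 0.935, 0.033]
contact_force: [-0.8, -0.0, -0.2]
gripper_width: 1.002
grasp_force: 0.0
```

```bash
python3 - <<'E'
from p import *
T,o=now();print(o['t'],T[:3,3].round(4),o['contact_force'].round(1),o['joint_vel'].round(3))
S,Tp=Cam("side"),Cam("top")
for c,box,n in ((Tp,(115,165,205,260),'top'),(S,(130,165,240,235),'side')):
    x0,y0,x1,y1=box;m=np.zeros(c.im.shape[:2],np.uint8);m[y0:y1,x0:x1]=cv2.inRange(c.hsv,(0,0,110),(180,70,255))[y0:y1,x0:x1]
    k,l,st,ce=cv2.connectedComponentsWithStats(m);i=1+st[1:,4].argmax()
    h=cv2.convexHull(cv2.findNonZero((l==i).astype(np.uint8)));e=cv2.fitEllipse(h);P=c.plane(e[0],.017)
    # expected ellipse for a level lid at P
    q=np.array([c.px(P+.075*np.array([np.cos(a),np.sin(a),0])) for a in np.linspace(0,6.28,60)],np.float32)
    print(n,'lid',P.round(4),'ellipse',np.round(e[1],1),round(e[2],1),'expected',*[np.round(v,1) for v in cv2.fitEllipse(q)[1:]])
E
```

```text
20.2333 [0.4596 0.306  0.1877] [-0.8 -0.  -0.2] [-0.003  0.038  0.003  0.019  0.019  0.001 -0.019]
top lid [0.5111 0.3152 0.017 ] ellipse [48.4 50.7] 50.9 expected [49.2 51.2] 50.8
side lid [0.5099 0.3115 0.017 ] ellipse [27.2 46.4] 83.4 expected [27.3 47.1] 83.1
```

Both views agree: the lid lies flat and centred in the tray, and the arm is clear. Handing in.

```bash
python3 -c "
from station import *
print(hand_in())"
```

```text
the job is handed in; nothing more can be done
None
```

I pressed the red, yellow and blue keys in that order, each fully down and up again, and never touched green; the steel lid now lies flat, knob up, in the blue tray, released, and I handed the job in at about 20 s with no verdict returned.

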